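# Push the blue vent filter home in its bench port

### The job

Take the blue vent filter out of the white rack and plug it into the bench port with the blue collar. Push its tube straight down past the spring grip until the filter's round flange sits flat on the collar, then let go; leave the green and yellow filters in the rack.

Things in the scene. Friction and masses are not known exactly. Their poses are not given: they have to be found in the camera images.
- filter_blue_mid (a point): Vent filter to plug in (sizes in mm), loose, 60 g, upright in the rack, round. Top down: blue capsule 38 wide, 44 tall (grip this); white neck 24 wide, 12 tall; white flange 52 wide, 5 thick, lying on the rack; metal tube 18 wide reaching 52 below the flange, with a ball tip. Point: capsule centre, 22 below its top, 39 above the flange's underside, 91 above the tube's tip. z up along the tube.
- port_blue_mouth (a point): Fixed upright port (mm): square aluminium block, blue collar ring 62 wide on top, 85 above the bench. Green and yellow ones stand near. Point: centre of the mouth, level with the collar's top, z up. Funnel 44 wide narrows to 25, 20 down; spring jaws 33 down hold the tube up 18 too high until pushed harder (up to 10 N). Home: flange on collar, capsule centre 39 above this point. Any yaw.
- filter_green_mid (a point): Bystander: the same filter with a green capsule; point at the capsule's centre. The three filters stand in any order in a row, 100 mm apart, in 28 mm holes of a white rack 310 x 72 mm whose top is 70 mm above the bench. A filter must be lifted 60 mm to clear it, 130 mm to pass over its neighbours.
- filter_yellow_mid (a point): Bystander: the same filter with a yellow capsule, in the rack; point at the capsule's centre.
There are look-alikes about, which are no part of the job. What is shaped like the part that bears port_blue_mouth but orange or red is not meant.

How it is judged (in metres and radians):
At the end, for the whole second after the job is handed in: The blue filter stands at rest in the blue-collared port, within 10 mm of its axis and 10 degrees of upright, pushed past the spring jaws: its flange on the collar or at most 5 mm above it (capsule centre no more than 44 mm above the mouth) (horizontal distance between filter_blue_mid and port_blue_mouth below 0.01 m and z of filter_blue_mid in the frame of port_blue_mouth below 0.044 m and angle between filter_blue_mid's own z axis and vertical below 0.17 rad and linear speed of filter_blue below 0.02 m/s); the robot touches nothing.
It fails at once if the green filter was moved out of its place (over 30 mm) (distance of filter_green_mid from where it was at the start of the episode above 0.03 m).
It fails at once if the yellow filter was moved out of its place (over 30 mm) (distance of filter_yellow_mid from where it was at the start of the episode above 0.03 m).
It also fails if it takes over 45 s, if anything falls off the work surface, if the arm or the gripper's body presses on something with over 40 N, if the wrist force passes 120 N, or if a joint passes its speed limit or range.

### The arm

A 6-joint arm with a two-finger parallel gripper is mounted at the origin on the work surface. World frame = base frame: x ahead of the robot, y to its left, z up, the work surface at z = 0. Lengths are in mm, angles in rad, forces in N, time in s.
With the tool pointing down it reaches from about 250 to 725 mm from the base axis. Payload 9.7 kg.
Tool frame: the origin (TCP) lies midway between the tips of the shut fingers; the grasp point (between the pads) lies 19 mm behind it; z points along the fingers, y is the line along which they close (so a half turn about z gives the same grasp; the last joint's range is limited). The gripper opens to 85 mm and grips with 20 to 120 N. Pads are 22 mm wide; open, the fingers measure 114 mm over their backs; the gripper's body (76 mm by 85 mm) begins 54 mm behind the grasp point. The pads swing forward as they close: fully open they stand 13 mm farther back than shut.
Start: joints at [-1.331, 0.087, 0.176, 1.66, 0, 1.571], TCP at [130.627, -534.26, 231.284] pointing down, gripper open.
Joint ranges: [-3.13, 3.13], [-0.85, 1.81], [-1.15, 1.24], [-2.2, 2.28], [-1.44, 1.52], [-3.14, 3.14]. Speed limits (rad/s): [2.22, 2.22, 2.57, 3.14, 3.14, 3.14].

### API

Orientations are given as a rotation vector (axis times angle).
In Python, from plant import move_ptp, line_to, goto_joints, gripper_to, sleep, inverse_kinematics, observe, grab_frame, camera_model, PlanningError, finish_job gives the robot as it stands. Calls block until the motion is done:
- move_ptp(position, orientation): joint-space move of the TCP to a pose.
- line_to(position, max_speed=150, attitude=None, guard=None): straight line of the TCP; attitude=None keeps the orientation; max_speed is the mean speed in mm/s. With guard (N) it stops when the force on the tool has changed by that much, and returns True; else False.
- goto_joints(angles): joint-space move.
- gripper_to(opening, newtons=None): finger opening in mm; newtons is the grip in N (None keeps the last); returns when the fingers have stopped.
- sleep(seconds).
- inverse_kinematics(position, orientation): joint angles nearest the present ones, or None.
- observe(): the state.
- grab_frame(name): name is "side" or "top" or "wrist"; returns (picture, depth): 400x640x3 uint8, red, green, blue; 400x640 float32, mm along the optical axis (not along the pixel's ray), 0 where there is no reading.
- camera_model(name): a dict with "K" (3x3 intrinsics, pixels), "dist_coeffs" ([k1, k2, p1, p2, k3] as OpenCV has them; the pictures are not rectified), "R" (3x3) and "t" (3): a world point X has camera coordinates R X + t. Camera axes: x right, y down, z forward; pixel columns grow to the right and rows downward; lengths in mm; the calibration is good to about 2 mm. A picture is of the moment at which its call begins: read the wrist's pose just before it. camera_model takes no time and is no camera call; for the wrist camera it gives the pose at the moment of the call.
A pose or a line that the arm cannot do raises PlanningError and nothing moves.
- finish_job(): hands the job in; it is judged then, once.
The state is a dict: "time_s": time; "qpos": joint angles; "dq": joint speeds; "joint_efforts": joint torques, N m; "ee_pos": TCP position; "orientation": TCP orientation; "contact_force": force on the tool from outside, world axes, zero at the start; "wrist_torque": the same for the moment, N m; "grip_width": finger opening in mm; "grip_force": force on a finger pad.
Only numpy, scipy, OpenCV 4.12 (cv2) and the standard library are available. Lean on these libraries where they do the work, as an engineer would, in place of code of your own. Each camera call takes 0.05 s, during which the arm holds its last target. There are 200 camera calls.

## Working session

There is one attempt and no reset: what is moved stays moved. The work goes in short steps, each a Python script; the robot and the scene stay as the last script left them, time stands still between calls to the robot, and variables do not carry over. Pictures are saved under pics/ and viewed, at most 10 in all, crops included, and the job is handed in when it is done.

```bash
mkdir -p pics; python3 - <<'E'
from plant import *
import cv2,numpy as np
for n in("top","side"):
    p,d=grab_frame(n); cv2.imwrite(f"pics/{n}0.png",p[:,:,::-1]); np.save(f"{n}0.npy",d); c=camera_model(n); print(n,c)
print(observe())
E
```

```text
top {'K': array([[398.44452576,   0.        , 315.28814306],
       [  0.        , 398.44452576, 201.28033778],
       [  0.        ,   0.        ,   1.        ]]), 'dist_coeffs': array([-0.04685735,  0.        ,  0.        ,  0.        ,  0.        ]), 'R': array([[ 0.00528151, -0.99990352, -0.01284771],
       [-0.98847046, -0.00327607, -0.15137837],
       [ 0.15132168,  0.01349909, -0.98839239]]), 't': array([ 50.26313239, 509.18656907, 976.49723982])}
side {'K': array([[468.39934909,   0.        , 320.79764491],
       [  0.        , 468.39934909, 204.51770013],
       [  0.        ,   0.        ,   1.        ]]), 'dist_coeffs': array([0.02585237, 0.        , 0.        , 0.        , 0.        ]), 'R': array([[-0.96229663, -0.27193705, -0.00595217],
       [-0.20570292,  0.74188447, -0.6381957 ],
       [ 0.17796488, -0.61290919, -0.76985117]]), 't': array([ 522.61566163,  113.11298105, 1051.56875022])}
{'time_s': 0.1, 'qpos': array([-1.33095488e+00,  8.74285967e-02,  1.75225966e-01,  1.65979252e+00,
       -1.01890488e-05,  1.57085746e+00]), 'dq': array([ 0.00027101, -0.00094533,  0.00252074, -0.00020914,  0.00130975,
        0.00058604]), 'joint_efforts': array([-1.40289430e-03, -5.21561015e+01,  4.65653336e+01,  1.59531698e-02,
       -8.34518255e-05,  6.95987865e-06]), 'ee_pos': array([ 130.60227431, -534.06656092,  230.64749175]), 'orientation': array([-3.11786114e+00, -3.75602192e-01,  2.41138119e-04]), 'contact_force': array([ 0.235239  , -0.77104154,  0.70355559]), 'wrist_torque': array([-0.00503892,  0.05225848,  0.01663968]), 'grip_force': 0.0, 'grip_width': 85.37688322895141}
```

View pics/top0.png

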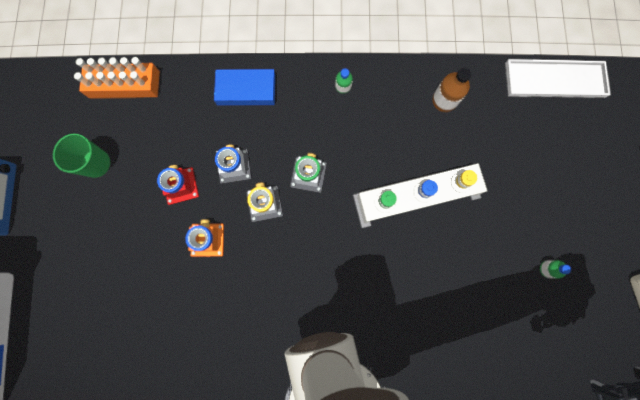

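View pics/side0.png

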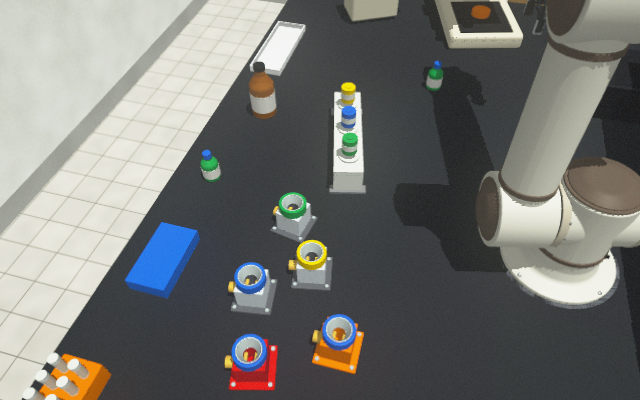

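Filters in the top view: green (388,199), blue (429,188), yellow (468,178). There are three blue-collared ports: (228,158) on an aluminium block, (170,180) on red and (199,238) on orange. Only (228,158) fits, because its block is aluminium. I'll confirm it in an enlarged crop.

```bash
python3 - <<'E'
import cv2,numpy as np
p=cv2.imread("pics/top0.png")
a=cv2.resize(p[135:195,195:275],None,fx=5,fy=5,interpolation=cv2.INTER_CUBIC)
b=cv2.resize(p[150:210,390:470],None,fx=5,fy=5,interpolation=cv2.INTER_CUBIC)
s=cv2.imread("pics/side0.png")
c=cv2.resize(s[255:315,210:290],None,fx=5,fy=5,interpolation=cv2.INTER_CUBIC)
d=cv2.resize(s[90:150,310:390],None,fx=5,fy=5,interpolation=cv2.INTER_CUBIC)
cv2.imwrite("pics/crop.png",np.vstack([np.hstack([a,b]),np.hstack([c,d])]))
E
```

```text
(no output)
```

View pics/crop.png

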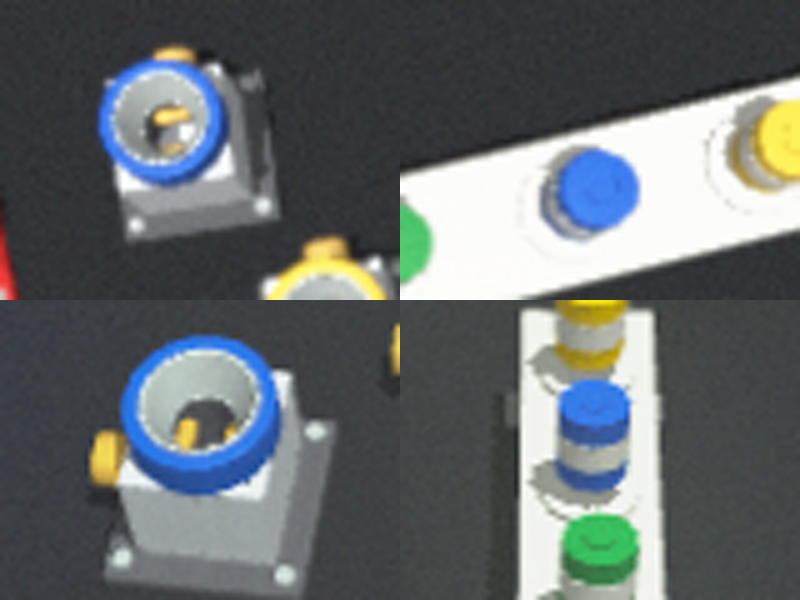

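The crop confirms it. The port at (227,159) has an aluminium block and blue collar, and the blue filter is the middle one at (429,188). Next I'll locate both in each view, then take a close look with the wrist camera.

```bash
cat > h.py <<'E'
from plant import *
import cv2,numpy as np
from scipy.spatial.transform import Rotation as Rn
def plane(cm,px,z):
    u=cv2.undistortPoints(np.array([[px]],float),cm["K"],cm["dist_coeffs"])[0,0]
    R,t=np.array(cm["R"]),np.array(cm["t"]); C=-R.T@t; r=R.T@np.array([*u,1])
    return C+r*(z-C[2])/r[2]
def proj(cm,X):
    return cv2.projectPoints(np.array([X],float),cv2.Rodrigues(np.array(cm["R"]))[0],np.array(cm["t"]),cm["K"],cm["dist_coeffs"])[0][0,0]
def down(yaw): # closing direction (tool y) at angle yaw in world
    y=np.array([np.cos(yaw),np.sin(yaw),0]); z=np.array([0,0,-1.]); 
    return Rn.from_matrix(np.c_[np.cross(y,z),y,z]).as_rotvec()
E
python3 - <<'E'
from h import *
T,S=camera_model("top"),camera_model("side")
print("port",plane(T,(226.8,158.6),85),plane(S,(250.2,276.6),85))
print("blue",plane(T,(429.2,187.6),131),plane(S,(348.6,110),131))
g=plane(T,(388.5,198.5),131);y=plane(T,(468.5,178),131);print("g",g,"y",y, np.arctan2(*(y-g)[1::-1]))
b=plane(T,(429.2,187.6),131);p=plane(T,(226.8,158.6),85)
row=np.arctan2(*(y-g)[1::-1])
for k in(row+np.pi/2,row-np.pi/2):
  for X,zz in((b,240),(b,88),(p,280),(p,100)):
    q=inverse_kinematics([X[0],X[1],zz],down(k)); print(k,zz,None if q is None else np.round(q,2))
E
```

```text
port [608.60738227 272.5186565   85.        ] [607.67855525 280.27111638  85.        ]
blue [ 527.99478899 -213.86204946  131.        ] [ 529.82633315 -212.10269167  131.        ]
g [ 501.97080908 -118.34774429  131.        ] y [ 551.23108836 -307.29703002  131.        ] -1.3157667546723995
0.2550295721224971 240 [-0.38  0.14  0.25  1.68  0.    0.93]
0.2550295721224971 88 [-0.38  0.13 -0.06  1.39  0.    0.93]
0.2550295721224971 280 [ 0.42  0.43  0.69  1.83 -0.    1.74]
0.2550295721224971 100 [ 0.42  0.36  0.24  1.45 -0.    1.74]
-2.886563081467296 240 [-0.38  0.14  0.25  1.68  0.   -2.21]
-2.886563081467296 88 [-0.38  0.13 -0.06  1.39  0.   -2.21]
-2.886563081467296 280 [ 0.42  0.43  0.69  1.83  0.   -1.4 ]
-2.886563081467296 100 [ 0.42  0.36  0.24  1.45  0.   -1.4 ]
```

```bash
python3 - <<'E'
from h import *
import json
o=down(.255); out=[]
for n,X in(("port",[570,276,260]),("blue",[500,-206,260])):
    move_ptp(X,o); sleep(.3); cm=camera_model("wrist"); p,d=grab_frame("wrist")
    cv2.imwrite(f"pics/w_{n}.png",p[:,:,::-1]); np.save(f"w_{n}.npy",d)
    json.dump({k:np.array(v).tolist() for k,v in cm.items()},open(f"w_{n}.json","w"))
    print(n,observe()["time_s"],observe()["ee_pos"],proj(cm,(608,276,85)) if n=="port" else proj(cm,(529,-213,131)))
E
```

```text
port 3.675 [570.05967416 275.84120305 259.98195833] [358.2184201  183.87199205]
blue 5.8 [ 500.17866271 -205.67378176  259.92318181] [351.19576849 204.65294868]
```

View pics/w_port.png

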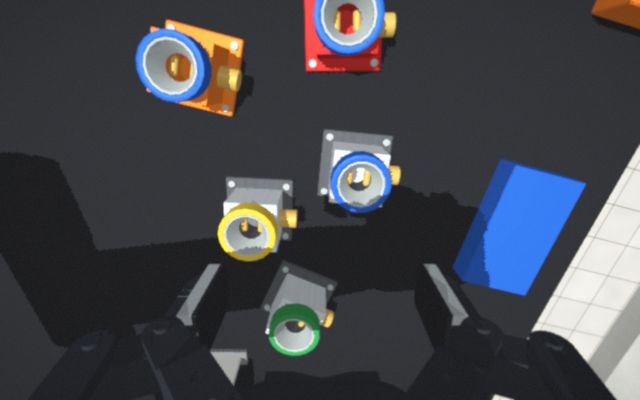

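View pics/w_blue.png

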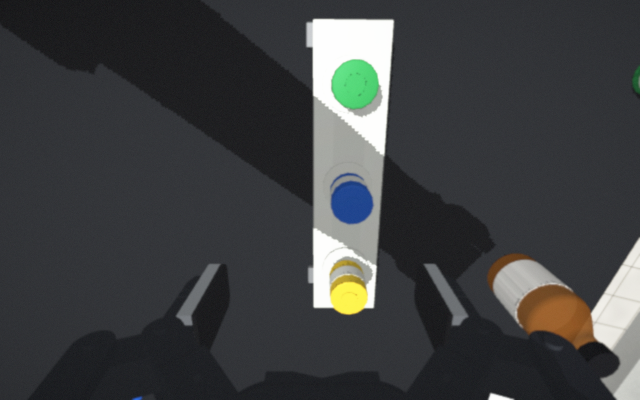

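The port collar is at about (361,182) and the blue capsule top at about (352,203) in the wrist pictures. I'll refine both with colour fits: the collar's outer contour, and the capsule top separated by depth.

```bash
python3 - <<'E'
from h import *
import json
for n,c0,z in(("port",(361,182),85),("blue",(352,203),131)):
    p=cv2.imread(f"pics/w_{n}.png"); d=np.load(f"w_{n}.npy"); cm={k:np.array(v) for k,v in json.load(open(f"w_{n}.json")).items()}
    h=cv2.cvtColor(p,cv2.COLOR_BGR2HSV); m=cv2.inRange(h,(105,120,60),(130,255,255))
    yy,xx=np.mgrid[:400,:640]; m[np.hypot(xx-c0[0],yy-c0[1])>45]=0
    dm=np.median(d[m>0]); 
    top=np.percentile(d[(m>0)&(d>0)],20); m2=m.copy(); m2[(d>top+8)]=0
    for q in(m,m2):
        cs=max(cv2.findContours(q,cv2.RETR_EXTERNAL,cv2.CHAIN_APPROX_NONE)[0],key=cv2.contourArea)
        e=cv2.fitEllipse(cv2.convexHull(cs)); print(n,top,np.round(e[0],1),np.round(e[1],1),plane(cm,e[0],z).round(1))
E
```

```text
port 324.33704 [360.4 182.5] [61.  61.8] [609.7 278.   85. ]
port 324.33704 [361.  180.2] [55. 59.] [609.6 280.4  85. ]
blue 286.16037 [351.4 202.1] [41.3 42.4] [ 528.5 -210.7  131. ]
blue 286.16037 [351.5 202. ] [41.2 41.6] [ 528.5 -210.5  131. ]
```

```bash
python3 - <<'E'
from h import *
o=down(.255); b=(528.5,-210.7)
move_ptp([*b,200],o); line_to([*b,89],120)
gripper_to(30,60); s=observe(); print(s["grip_width"],s["grip_force"],s["ee_pos"],s["contact_force"])
line_to([*b,240],120); s=observe(); print(s["time_s"],s["grip_width"],s["grip_force"],s["contact_force"])
cm=camera_model("wrist"); p,d=grab_frame("wrist"); cv2.imwrite("pics/w_held.png",p[:,:,::-1])
p,d=grab_frame("side"); cv2.imwrite("pics/s_held.png",p[:,:,::-1])
E
```

```text
36.76350253796824 59.880260825157166 [ 528.74169197 -210.81804671   89.51671317] [-0.72827725  0.19189768  4.76428015]
9.1667 36.56215951033242 59.936973452568054 [-0.09004704 -0.11897251 -0.6218004 ]
```

```bash
python3 - <<'E'
from h import *
o=down(.255); t=(609.7,278)
move_ptp([*t,240],o); line_to([*t,188],120); sleep(.2)
s=observe(); print(s["time_s"],s["ee_pos"],s["grip_width"],s["contact_force"])
a=grab_frame("side")[0][:,:,::-1]; b=grab_frame("top")[0][:,:,::-1]
f=lambda im,y,x:cv2.resize(im[y:y+150,x:x+100],None,fx=4,fy=4,interpolation=cv2.INTER_CUBIC)
cv2.imwrite("pics/hover.png",np.hstack([f(a,190,200),f(b,80,180)]))
E
```

```text
11.85 [610.08428593 278.08858745 189.16310508] 36.61663443049662 [-0.67442488 -0.38309753 -0.14284385]
```

View pics/hover.png

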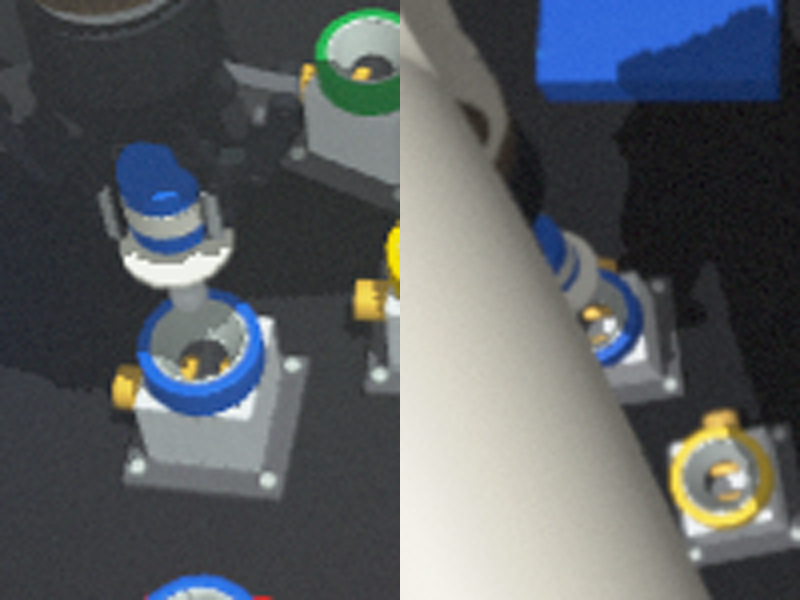

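The side crop shows the filter held above the right port. The flange is at about (177,258) and the tube at (188,295), above the collar centre (201,350). I'll compare these with the projection of an upright filter to check for tilt and offset.

```bash
python3 - <<'E'
from h import *
S=camera_model("side"); e=observe()["ee_pos"]
c=e[2]+19.5
for n,z in(("capcentre",c),("captop",c+22),("flange under",c-39),("flange top",c-34),("tube mid",c-55),("tip",c-91)):
    print(n,z,((proj(S,(e[0],e[1],z))-(200,190))*4+1.5).round())
print("port",((proj(S,(609.7,278,85))-(200,190))*4+1.5).round())
E
```

```text
capcentre 208.21499974955813 [165. 198.]
captop 230.21499974955813 [159. 168.]
flange under 169.21499974955813 [177. 247.]
flange top 174.21499974955813 [176. 241.]
tube mid 153.21499974955813 [182. 267.]
tip 117.21499974955813 [191. 308.]
port [200. 343.]
```

Held upright and in line with the port to within a few mm. Inserting in two guarded stages.

```bash
python3 - <<'E'
from h import *
t=(609.3,278.7)
def st(m): s=observe(); print(m,s["time_s"],s["ee_pos"].round(1),s["contact_force"].round(1),s["wrist_torque"].round(2),round(s["grip_width"],1))
line_to([*t,188],80)
g=line_to([*t,126],60,guard=8); st(g)
if not g:
    g=line_to([*t,101],30,guard=30); st(g)
a=grab_frame("side")[0][:,:,::-1]
cv2.imwrite("pics/ins.png",cv2.resize(a[190:340,190:330],None,fx=4,fy=4,interpolation=cv2.INTER_CUBIC))
E
```

```text
False 13.3833 [609.5 278.8 126.5] [-0.6  0.8 -0.6] [ 0.02 -0.02 -0.01] 36.7
False 14.3667 [609.5 278.8 104.5] [-5.1 -3.6 22.6] [-0.83  1.65 -0.05] 36.6
```

View pics/ins.png

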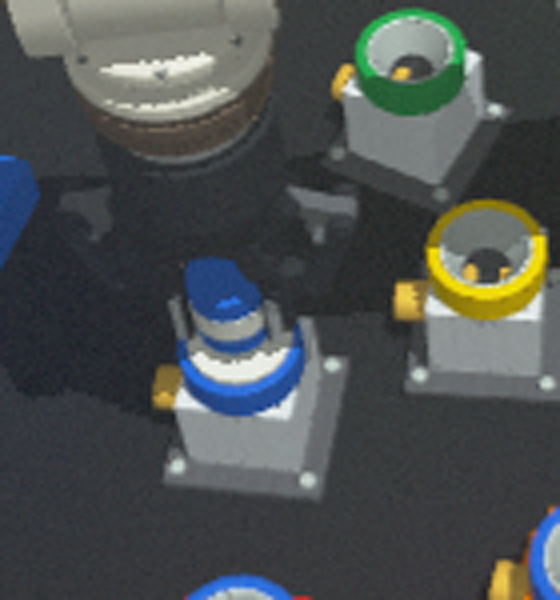

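The flange at about (238,365) sits flat on the blue collar. The TCP is at 104.5 mm, the expected home height, and 22.6 N is bearing on the tool. Releasing and backing off.

```bash
python3 - <<'E'
from h import *
gripper_to(85); e=observe()["ee_pos"]
line_to([e[0],e[1],230],120); move_ptp([500,150,260],down(.255)); sleep(.4); s=observe(); print(s["time_s"],s["contact_force"].round(1),s["grip_width"])
a=grab_frame("side")[0][:,:,::-1]
d=grab_frame("top")
T=camera_model("top"); px=proj(T,(609.5,278.8,146)); print(px)
u,v=px.round().astype(int); print("top depth", d[1][v-2:v+3,u-2:u+3].mean(), "expect",(np.array(T["R"])@[609.5,278.8,146]+T["t"])[2])
im=np.hstack([cv2.resize(x[y:y+100,X:X+100],(400,400),interpolation=cv2.INTER_CUBIC) for x,y,X in((a,220,200),(d[0][:,:,::-1],110,180))])
cv2.imwrite("pics/end.png",im)
E
```

```text
17.3 [ 0.4  0.6 -0.4] 85.10171849073829
[218.11723805 151.53248722]
top depth 331.18405 expect 928.1860580861635
```

View pics/end.png

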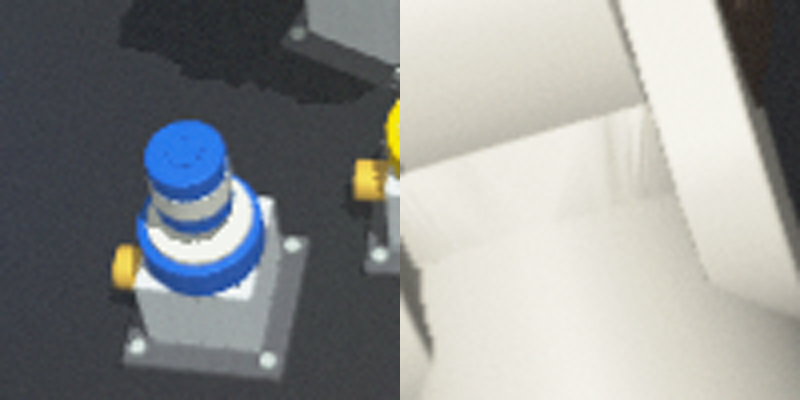

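The side view shows the filter upright, with its flange flat on the collar at about (200,232) and the gripper clear. The arm blocks the top view, but the side view is enough, so I'm handing in.

```bash
python3 -c "
from plant import *
print(finish_job())"
```

```text
the job is handed in; nothing more can be done
None
```

The blue filter is plugged into the blue-collared aluminium port with its flange flat on the collar and the gripper released and clear; the green and yellow filters were left in the rack, and the job was handed in at about 17 s, though the system returned no verdict.

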